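# Index the vial carriage to the red station

### The job

Lift the orange release bar of the vial carriage, slide the carriage along its rail to the station marked by the red clip, and let the bar down so that its tooth is fully home in the notch nearest that clip; feel for the notch gently if the tooth lands beside it. Do not force the tooth against the strip or let it drop into any other notch on the way, keep the vials standing in the carriage, leave the bottles and the beaker alone, and let go.

Things in the scene. Friction and masses are not known exactly. Their poses are not given: they have to be found in the camera images.
- rail: Fixed slide rail on an aluminium base plate 160 x 370 x 8 mm on the worktop; origin at the underside below the middle of the rail; y runs along the rail, -x is the front (towards the robot), z up. Along its front stands a notched steel strip (see strip_mid). The blue carriage slides on the rail.
- strip_mid (a point): Point fixed to the rail, nominal middle of the strip's top edge (strip 10 mm thick). Slots 10 mm deep from the top: parking slot 32 mm wide at y = 0, notches 11 mm wide at y = -113, -79, -45, 45, 79, 113 mm from here along the rail; plain level top between. The strip is clamped by hand: all slots together sit up to 10 mm off to either side, unmeasured, different every time.
- red_clip: Red marker clip 16 x 16 x 25 mm fixed on the front of the base plate (origin at its underside, axes parallel to the rail's). It stands at the nominal y of the notch wanted, one of -113, -79, 79 or 113 mm, so the notch is the one nearest it, within 10 mm along the rail. White, yellow and green clips of the same shape stand at the three other places.
- carriage (a joint): Position of the blue carriage along the rail's y, m; 0 in the middle, stops at -0.128 and 0.128; 2 to 4 N of friction. It starts in the middle, the tooth latched in the parking slot. Deck 110 x 84 mm, top 44 mm above the worktop; three vials stand in a white block on its rear part.
- release_bar (a joint): Lift of the orange release bar and its tooth, m; 0 = tooth fully down (1 mm above a slot's floor), about 0.009 = tooth standing on the plain top of the strip, above 0.010 = clear of the strip, 0.015 = upper stop. Spring and weight pull it down with 4 N at 0, about 8 N at the top; let go at any height, it comes down by itself gently enough; pressed down in a closed grip the tooth is soon forced.
- bar_grip (a point): Centre of the orange release bar: level, 86 mm long along the rail's x, 12 mm wide along y, 14 mm tall, centre 90 mm above the worktop when down. Two posts 70 mm apart carry it; 58 mm between them can be gripped from above on its +y and -y faces, with 39 mm of air below it. It moves with the carriage and lifts straight up: one grip can lift and slide.
- latch_tooth: Brass tooth at the foot of the release bar's front post, 10 mm across the strip and 8 mm wide along it (1.5 mm of play to each side in a notch); origin at the middle of its underside, axes parallel to the rail's, at the same place along the rail as the bar.
- vial_a: Glass sample vial with blue cap, 12 mm wide, 34 mm high, standing loose in a 12 mm deep hole of the carriage's white block (-y end), top about 82 mm above the worktop; origin at its underside. It must stay standing in its hole.
- vial_b: Glass sample vial with blue cap, 12 mm wide, 34 mm high, standing loose in a 12 mm deep hole of the carriage's white block (middle), top about 82 mm above the worktop; origin at its underside. It must stay standing in its hole.
- vial_c: Glass sample vial with blue cap, 12 mm wide, 34 mm high, standing loose in a 12 mm deep hole of the carriage's white block (+y end), top about 82 mm above the worktop; origin at its underside. It must stay standing in its hole.
- beaker: Empty glass beaker, 51 mm wide, 66 mm high, standing right of the rail; origin at its underside. Leave it alone.
- bottle_rinse: White bottle with green cap, 58 mm wide, 140 mm high, standing left of the rail; origin at its underside. Leave it alone.
- bottle_methanol: Brown bottle with blue cap, 62 mm wide, 125 mm high, standing to the right of the rail; origin at its underside. Leave it alone.

How it is judged:
On the way, in this order (a step that is already met when the one before it is completed fails the run):
1. the release bar is held up, the tooth clear of the strip, before the carriage leaves the parking slot (value of joint release_bar above 0.0095 m and value of joint carriage between -0.025 and 0.025 m), for 0.1 s.
2. the carriage stands within 17 mm of the red clip along the rail (y of latch_tooth in the frame of red_clip between -0.017 and 0.017 m), for 0.1 s.
At the end, for the whole second after the job is handed in: the tooth is down (release bar lift under 2.5 mm) in the notch nearest the red clip (tooth within 13 mm of the clip along the rail) and the carriage is at rest (value of joint release_bar below 0.0025 m and y of latch_tooth in the frame of red_clip between -0.013 and 0.013 m and velocity of joint carriage between -0.005 and 0.005 m/s); the robot touches nothing.
It fails at once if the tooth is forced: more than 25 N of contact force on it (contact force between latch_tooth and anything else above 25 N).
It fails at once if the tooth drops into a notch other than the marked one (lift under 5 mm outside the parking slot and more than 17 mm from the red clip) (value of joint release_bar below 0.005 m and (value of joint carriage above 0.03 m or value of joint carriage below -0.03 m) and (y of latch_tooth in the frame of red_clip above 0.017 m or y of latch_tooth in the frame of red_clip below -0.017 m)).
It fails at once if the beaker or one of the two bottles is moved by more than 20 mm (distance of any of beaker, bottle_rinse, bottle_methanol from where it was at the start of the episode above 0.02 m).
It fails at once if a vial tips by more than 30 degrees or leaves its hole (angle between any of vial_a, vial_b, vial_c's own z axis and vertical above 0.52 rad or height (world z) of any of vial_a, vial_b, vial_c above 0.062 m).
It also fails if it takes over 51 s, if anything falls off the work surface, if the arm or the gripper's body presses on something with over 40 N, if the wrist force passes 120 N, or if a joint passes its speed limit or range.

### The arm

A 6-joint arm with a two-finger parallel gripper is mounted at the origin on the work surface; the furniture and walls round the work are solid. World frame = base frame: x ahead of the robot, y to its left, z up, the work surface at z = 0. Lengths are in m, angles in rad, forces in N, time in s.
With the tool pointing down it reaches from about 0.425 to 0.95 m from the base axis. Payload 3.5 kg.
Tool frame: the origin (TCP) lies at the very end of the fingers, on their centre line; the grasp point (between the pads) lies 19 mm behind it (ctrl.grip_point_offset is the distance from the TCP to the grasp point, in m); z points along the fingers, y is the line along which they close (so a half turn about z gives the same grasp; the last joint's range is limited). The gripper opens to 85 mm and grips with 20 to 120 N. Pads are 22 mm wide; open, the fingers measure 114 mm over their backs; the gripper's body (76 mm by 85 mm) begins 54 mm behind the grasp point. The pads swing forward as they close: fully open they stand 13 mm farther back than shut.
Start: joints at [1.002, 0.286, 1.577, -0, 1.279, -0.15], TCP at [0.274, 0.617, 0.231] pointing down, gripper open.
Joint ranges: [-2.77, 2.77], [-0.9, 2.22], [0.21, 2.48], [-1.53, 4.67], [0.24, 2.81], [-2.84, 2.84]. Speed limits (rad/s): [2.79, 2.79, 3.14, 3.14, 3.14, 3.14].

### API

Orientations are given as a unit quaternion [x, y, z, w].
In Python, from plant import ctrl gives the robot as it stands. The module is installed in compiled form; this text tells all that it offers.
- The arm moves only by the shell command python3 -m pendant 'ROWS' [OPENING] [FORCE]. ROWS is JSON, a list of rows, each an object of numbers: "dx", "dy", "dz": the shift along the tool's x, y, z in cm; "twist": the turn about the tool's z in degrees. A call has 1 to 10 rows; each row is the pose to reach, as a shift and turn from the pose commanded when the call began, along the tool's axes at that moment; what a row does not reach only later rows make up. A row lasts 1/8 s, in which the tool goes at most 62.5 mm and 10.7 degrees, less where a joint would pass 70% of its speed; a pose out of reach is approached as far as the arm can. A call with a gripper value outside its range is refused whole. OPENING is the opening in per cent of the stroke, from 0 (shut) to 100 (fully open), set as the call begins (- or left out, the last holds). The fingers move at their own pace and stop on an object; FORCE is the grip in N (left out, the last holds). Time passes only in rows, so rows that repeat a pose let the fingers close. It gives the time, the measured TCP pose, the force, the opening and the grip force at its end, in the units of the state.
- ctrl.get_state(): the state, without advancing time (a new reading comes with each control period).
- ctrl.read_camera(name): name is "scene" or "side" or "wrist"; returns a dict with "img" (480x640x3 uint8, red, green, blue), "depth" (480x640 float32, m along the optical axis (not along the pixel's ray), 0 where there is no reading), "camera_matrix" (3x3 intrinsics, pixels), "xyz" and "rotation" of the camera in the world; the wrist camera has in their place "tool_from_camera" (4x4, takes a point from camera to tool coordinates, whose origin is the TCP and whose axes are the flange's). Camera axes: x right, y up, looking along -z (the intrinsics and any distortion apply to the point x, -y, -z); pixel columns grow to the right and rows downward; lengths in m; the calibration is good to about 2 mm. A picture is of the moment at which its call begins: read the wrist's pose just before it.
- ctrl.sign_off(): hands the job in; it is judged then, once.
The state is a dict: "time": time; "qpos": joint angles; "dq": joint speeds; "joint_efforts": joint torques, N m; "eef_pos": TCP position; "tcp_rot": TCP orientation; "contact_force": force on the tool from outside, world axes, zero at the start; "wrist_torque": the same for the moment, N m; "opening": opening from 0.0 (shut) to 1.0 (fully open); "finger_force": force on a finger pad.
Only numpy, scipy, OpenCV 4.12 (cv2) and the standard library are available. Lean on these libraries where they do the work, as an engineer would, in place of code of your own. Each camera call takes 0.05 s, during which the arm holds its last target. There are 200 camera calls.

## Working session

There is one attempt and no reset: what is moved stays moved. The work goes in short steps, Python scripts to look and compute and a shell command to move; the robot and the scene stay as the last step left them, time stands still between calls to the robot, and variables do not carry over. Pictures are saved under pics/ and viewed, at most 10 in all, crops included, and the job is handed in when it is done.

```bash
mkdir -p pics; cat > h.py <<'E'
import numpy as np, cv2, pickle
from plant import ctrl
from scipy.spatial.transform import Rotation as R
def snap(name,fn):
    s=ctrl.get_state(); c=ctrl.read_camera(name); c['state']=s
    cv2.imwrite(f'pics/{fn}.png',cv2.cvtColor(c['img'],cv2.COLOR_RGB2BGR)); pickle.dump(c,open(f'pics/{fn}.pkl','wb')); return c
def load(fn): return pickle.load(open(f'pics/{fn}.pkl','rb'))
def world(c,u,v,z=None):
    K=np.array(c['camera_matrix']); 
    if 'xyz' in c: p=np.array(c['xyz']); r=np.array(c['rotation'])
    else:
        T=np.array(c['tool_from_camera']); q=R.from_quat(c['state']['tcp_rot']).as_matrix()
        p=q@T[:3,3]+np.array(c['state']['eef_pos']); r=q@T[:3,:3]
    if r.shape!=(3,3): r=R.from_quat(r).as_matrix()
    d=r@np.array([(u-K[0,2])/K[0,0],-(v-K[1,2])/K[1,1],-1])
    t=c['depth'][int(round(v)),int(round(u))] if z is None else (z-p[2])/d[2]
    return p+t*d
E
python3 - <<'E'
from h import *
for n in('scene','side','wrist'):
    c=snap(n,n+'0'); print(n,c.get('xyz'),c['camera_matrix'][0],[k for k in c])
print(ctrl.get_state())
E
```

```text
scene [-0.24765426  0.21125501  1.57666729] [549.09606367   0.         314.8875258 ] ['img', 'depth', 'camera_matrix', 'xyz', 'rotation', 'state']
side [ 0.1966734  -0.97261734  0.84017616] [530.89057508   0.         330.101306  ] ['img', 'depth', 'camera_matrix', 'xyz', 'rotation', 'state']
wrist None [389.83821752   0.         315.86365834] ['img', 'depth', 'camera_matrix', 'tool_from_camera', 'state']
{'time': 0.15, 'qpos': array([ 1.00196221e+00,  2.87002381e-01,  1.57788540e+00,  3.01839412e-06,
        1.27860248e+00, -1.50002690e-01]), 'dq': array([ 2.75569276e-04, -2.52612456e-03, -4.69265222e-03, -1.11299523e-03,
        5.36461781e-05, -2.12161918e-03]), 'joint_efforts': array([ 2.90448907e-04, -4.06602359e+01, -2.93140501e+01, -1.45450972e-04,
        3.94385963e-03, -3.17662091e-05]), 'eef_pos': array([0.27420294, 0.61621595, 0.23021393]), 'tcp_rot': array([ 2.07888746e-01,  9.78152017e-01, -8.87664825e-04, -3.35073732e-04]), 'contact_force': array([-0.58832454, -0.44663147, -0.41457501]), 'wrist_torque': array([-0.03310173, -0.05654867,  0.04449496]), 'finger_force': 0.0, 'opening': 0.996178247020706}
```

View pics/scene0.png

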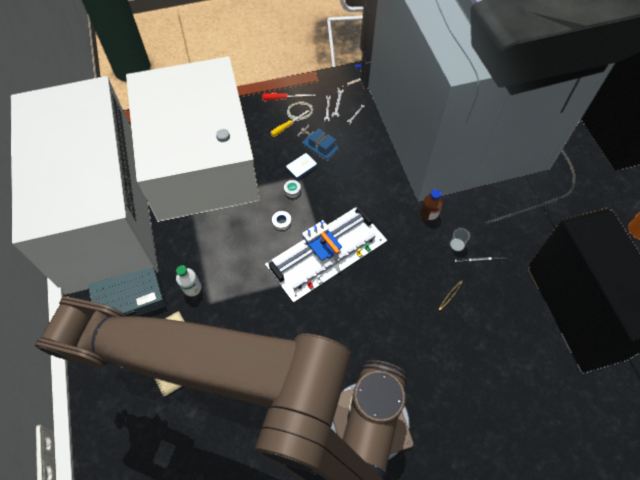

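View pics/side0.png

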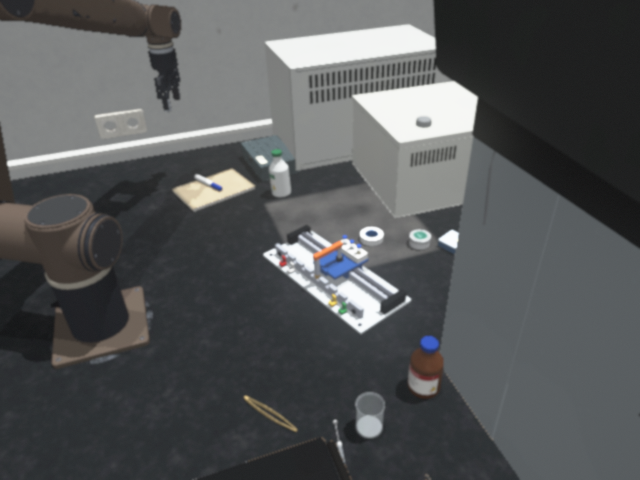

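The scene view shows the rail at about (325,252), the red clip near (311,286), and yellow and green near (365,250). I'll enlarge it.

```bash
python3 - <<'E'
from h import *
a=cv2.imread('pics/scene0.png')[202:302,262:392]; b=cv2.imread('pics/side0.png')[222:332,256:416]
cv2.imwrite('pics/c1.png',cv2.resize(a,None,fx=6,fy=6,interpolation=cv2.INTER_CUBIC))
cv2.imwrite('pics/c2.png',cv2.resize(b,None,fx=5,fy=5,interpolation=cv2.INTER_CUBIC))
E
```

```text
(no output)
```

View pics/c1.png

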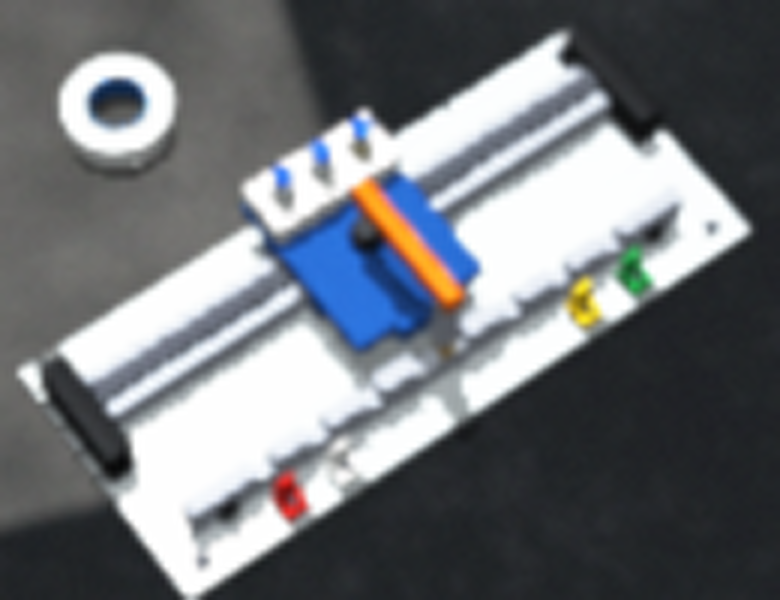

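The enlarged view shows four things:
- The plate corners are at about (20,372), (190,598), (750,230) and (568,30).
- The orange bar runs from (367,185) to (452,297).
- The red clip at (290,497) is the outermost on the left, so it stands at y=+113.
- The notches show as gaps in the strip.

```bash
python3 - <<'E'
from h import *
c=load('scene0'); f=lambda u,v,z: world(c,262+u/6,202+v/6,z)
P=[f(u,v,.008) for u,v in((20,372),(190,598),(750,230),(568,30))]
for p in P: print(p.round(4))
print([np.linalg.norm(P[i]-P[(i+1)%4]).round(3) for i in range(4)])
o=sum(P)/4; yd=P[0]+P[1]-P[2]-P[3]; psi=np.arctan2(yd[1],yd[0])-np.pi/2; print('o',o,'yaw deg',np.degrees(psi))
a,b=f(367,185,.097),f(452,297,.097); m=(a+b)/2
ex=np.array([np.cos(psi),np.sin(psi),0]); ey=np.array([-ex[1],ex[0],0])
print('bar',a,b,m,np.linalg.norm(a-b),'rail frame',(m-o)@ex,(m-o)@ey)
r=f(290,485,.033); print('red',r,(r-o)@ex,(r-o)@ey)
s=ctrl.get_state(); M=R.from_quat(s['tcp_rot']).as_matrix(); print(M.round(3))
print('shift to bar in tool, cm',(M.T@(m-s['eef_pos'])*100).round(1))
print('tool y deg',np.degrees(np.arctan2(M[1,1],M[0,1])), 'want',np.degrees(psi)+90)
E
```

```text
[0.548  0.1674 0.008 ]
[0.3985 0.1125 0.008 ]
[ 0.5248 -0.2339  0.008 ]
[ 0.674  -0.1775  0.008 ]
[np.float64(0.159), np.float64(0.369), np.float64(0.159), np.float64(0.367)]
o [ 0.53633583 -0.03287521  0.008     ] yaw deg 20.04956234830118
bar [ 0.55955615 -0.027015    0.097     ] [ 0.48508502 -0.05064176  0.097     ] [ 0.52232058 -0.03882838  0.097     ] 0.07812921561987016 rail frame -0.015206819689433784 -0.0007875008239482113
red [0.43482806 0.04911186 0.033     ] -0.06724817800455889 0.11181855822986654
[[-0.914  0.407 -0.001]
 [ 0.407  0.914 -0.002]
 [ 0.    -0.002 -1.   ]]
shift to bar in tool, cm [-49.3 -49.7  13.4]
tool y deg 66.00269245542034 want 110.04956234830118
```

```bash
python3 -m pendant '[{"dx":-2,"dy":-2,"twist":-4},{"dx":-5.5,"dy":-5.5,"twist":-10},{"dx":-9,"dy":-9,"twist":-18},{"dx":-12.5,"dy":-12.5,"twist":-26},{"dx":-16,"dy":-16,"twist":-34},{"dx":-19.5,"dy":-19.5,"twist":-40},{"dx":-23,"dy":-23,"twist":-44},{"dx":-26.5,"dy":-26.5,"twist":-44},{"dx":-28.5,"dy":-28.5,"twist":-44},{"dx":-29,"dy":-29,"twist":-44}]' 100
python3 - <<'E'
from h import *
s=ctrl.get_state(); M=R.from_quat(s['tcp_rot']).as_matrix(); print(M.round(3),s['qpos'],s['time'])
print('shift to bar in tool, cm',(M.T@(np.array([.5225,-.0385,.097])-s['eef_pos'])*100).round(1),np.degrees(np.arctan2(M[1,1],M[0,1])))
E
```

```text
[[-0.914  0.407 -0.001]
 [ 0.407  0.914 -0.002]
 [ 0.    -0.002 -1.   ]] [ 1.00196221e+00  2.87002381e-01  1.57788540e+00  3.01839412e-06
  1.27860248e+00 -1.50002690e-01] 0.15
shift to bar in tool, cm [-49.3 -49.7  13.4] 66.00269245542034$[0]: bad value
```

```bash
python3 -m pendant '[{"dx":-2,"dy":-2,"dz":0,"twist":-4},{"dx":-5.5,"dy":-5.5,"dz":0,"twist":-10},{"dx":-9,"dy":-9,"dz":0,"twist":-18},{"dx":-12.5,"dy":-12.5,"dz":0,"twist":-26},{"dx":-16,"dy":-16,"dz":0,"twist":-34},{"dx":-19.5,"dy":-19.5,"dz":0,"twist":-40},{"dx":-23,"dy":-23,"dz":0,"twist":-44},{"dx":-26.5,"dy":-26.5,"dz":0,"twist":-44},{"dx":-28.5,"dy":-28.5,"dz":0,"twist":-44},{"dx":-29,"dy":-29,"dz":0,"twist":-44}]' 100
cat > st.py <<'E'
from h import *
s=ctrl.get_state(); M=R.from_quat(s['tcp_rot']).as_matrix(); print(s['eef_pos'],M.round(3).tolist(),s['qpos'].round(2),s['time'])
print('shift to bar in tool, cm',(M.T@(np.array([.5225,-.0385,.097])-s['eef_pos'])*100).round(2),np.degrees(np.arctan2(M[1,1],M[0,1])))
E
python3 st.py
```

```text
time: 1.4
eef_pos: [0.4218, 0.2325, 0.2311]
tcp_rot: [-0.172, 0.985, 0.0, -0.0]
contact_force: [-0.2, 0.4, -0.2]
opening: 1.002
finger_force: 0.0
[0.42177908 0.23250189 0.23114746] [[-0.941, -0.34, -0.0], [-0.34, 0.941, 0.0], [0.0, 0.0, -1.0]] [ 0.29 -0.15  2.04  0.    1.25 -1.62] 1.4
shift to bar in tool, cm [ -0.28 -28.91  13.41] 109.848566473636
```

```bash
python3 -m pendant '[{"dx":0,"dy":-2,"dz":0,"twist":0},{"dx":0,"dy":-6,"dz":0,"twist":0},{"dx":-0.1,"dy":-11,"dz":0.5,"twist":0},{"dx":-0.2,"dy":-16,"dz":1,"twist":0},{"dx":-0.3,"dy":-21,"dz":1.5,"twist":0},{"dx":-0.3,"dy":-25,"dz":2,"twist":0},{"dx":-0.3,"dy":-28,"dz":2,"twist":0},{"dx":-0.3,"dy":-28.9,"dz":2,"twist":0},{"dx":-0.3,"dy":-28.9,"dz":2,"twist":0}]' 100
python3 st.py; python3 -c "
from h import *
snap('wrist','w1')"
```

```text
time: 2.52
eef_pos: [0.5231, -0.0361, 0.2111]
tcp_rot: [-0.174, 0.985, 0.0, -0.0]
contact_force: [0.9, -0.3, -1.0]
opening: 1.001
finger_force: 0.0
[ 0.52312982 -0.03605564  0.21113872] [[-0.94, -0.342, -0.001], [-0.342, 0.94, 0.001], [0.0, 0.001, -1.0]] [-0.26 -0.03  1.96  0.    1.21 -2.18] 2.525
shift to bar in tool, cm [ 0.14 -0.22 11.41] 110.0097003963762
```

View pics/w1.png

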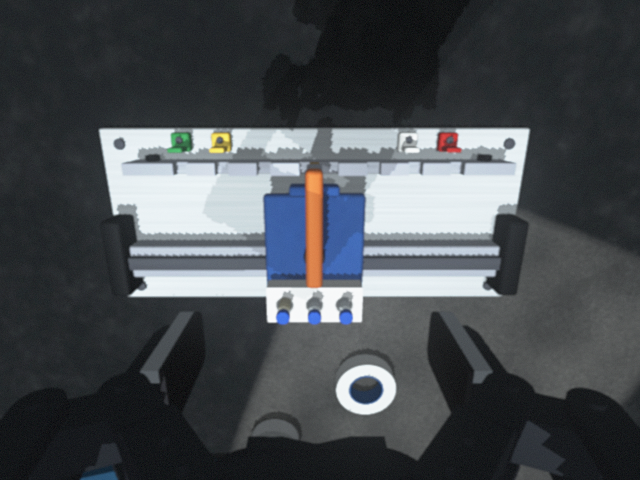

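The wrist view shows the bar at column 315, rows 170–287. The red clip is at (448,142) and the strip's gaps are along row 168. I'll enlarge the strip.

```bash
python3 - <<'E'
from h import *
a=cv2.imread('pics/w1.png')[125:185,290:450+90]
a=cv2.imread('pics/w1.png')[125:195,300:500]
cv2.imwrite('pics/c3.png',cv2.resize(a,None,fx=4,fy=4,interpolation=cv2.INTER_CUBIC))
c=load('w1')
for u,v in((361,163),(400,163),(440,163),(361,168),(400,168),(315,200),(315,250),(400,185),(448,136)):
  print(u,v,world(c,u,v).round(4))
E
```

```text
361 163 [ 0.4738 -0.0143  0.0343]
400 163 [0.463  0.0154 0.0348]
440 163 [0.4519 0.0452 0.0367]
361 168 [ 0.4773 -0.0132  0.0368]
400 168 [0.4666 0.0167 0.0359]
315 200 [ 0.5014 -0.0439  0.0995]
315 250 [ 0.5355 -0.0316  0.0972]
400 185 [0.4821 0.0295 0.0091]
448 136 [0.4297 0.048  0.0185]
```

View pics/c3.png

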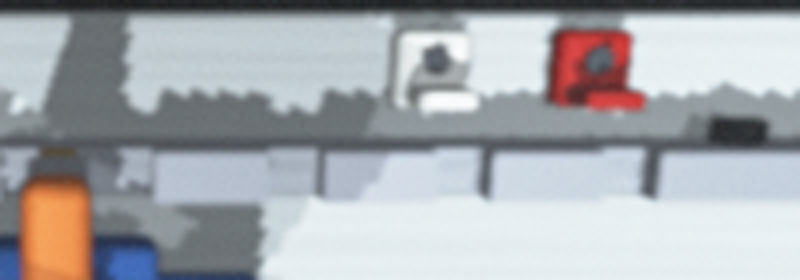

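```bash
python3 - <<'E'
from h import *
c=load('w1'); psi=np.radians(20.05); ex=np.array([np.cos(psi),np.sin(psi),0]); ey=np.array([-ex[1],ex[0],0]); o=np.array([.5363,-.0329,0])
f=lambda u,v,z:(lambda p:(p.round(4),((p-o)@ex).round(4),((p-o)@ey).round(4)))(world(c,u,v,z))
print('corners',f(100,129,.008),f(529,129,.008))
for z in(.034,.037): print('notch',[f(300+u/4,164,z)[1:] for u in(155,297,465,630)])
print('red',f(448.5,134,.033),f(300+593/4,125+32/4,.033),'tooth foot',f(300+56/4,162.5,.05))
print('bar ends',f(315,172,.097),f(315,286,.097),f(315,225,.097))
E
```

```text
corners (array([ 0.5252, -0.2307,  0.008 ]), np.float64(-0.0782), np.float64(-0.182)) (array([0.4003, 0.1141, 0.008 ]), np.float64(-0.0774), np.float64(0.1847))
notch [(np.float64(-0.0516), np.float64(0.0209)), (np.float64(-0.0515), np.float64(0.0498)), (np.float64(-0.0514), np.float64(0.0839)), (np.float64(-0.0513), np.float64(0.1175))]
notch [(np.float64(-0.052), np.float64(0.0207)), (np.float64(-0.0519), np.float64(0.0493)), (np.float64(-0.0518), np.float64(0.0831)), (np.float64(-0.0517), np.float64(0.1164))]
red (array([0.4289, 0.0429, 0.033 ]), np.float64(-0.0749), np.float64(0.108)) (array([0.4283, 0.0424, 0.033 ]), np.float64(-0.0757), np.float64(0.1077)) tooth foot (array([ 0.4844, -0.0509,  0.05  ]), np.float64(-0.0549), np.float64(0.0009))
bar ends (array([ 0.4842, -0.0501,  0.097 ]), np.float64(-0.0548), np.float64(0.0017)) (array([ 0.5616, -0.0222,  0.097 ]), np.float64(0.0274), np.float64(0.0014)) (array([ 0.5184, -0.0378,  0.097 ]), np.float64(-0.0185), np.float64(0.0016))
```

The bar is directly under the TCP. The target notch is at about 115.5 mm carriage travel. Next I descend and grip.

```bash
python3 -m pendant '[{"dx":0,"dy":0,"dz":2,"twist":0},{"dx":0,"dy":0,"dz":5,"twist":0},{"dx":0,"dy":0,"dz":8,"twist":0},{"dx":0,"dy":0,"dz":11,"twist":0},{"dx":0,"dy":0,"dz":13,"twist":0},{"dx":0,"dy":0,"dz":14,"twist":0},{"dx":0,"dy":0,"dz":14,"twist":0}]' 100 && python3 -m pendant '[{"dx":0,"dy":0,"dz":0,"twist":0},{"dx":0,"dy":0,"dz":0,"twist":0},{"dx":0,"dy":0,"dz":0,"twist":0},{"dx":0,"dy":0,"dz":0,"twist":0},{"dx":0,"dy":0,"dz":0,"twist":0},{"dx":0,"dy":0,"dz":0,"twist":0},{"dx":0,"dy":0,"dz":0,"twist":0},{"dx":0,"dy":0,"dz":0,"twist":0}]' 0 50
```

```text
time: 3.45
eef_pos: [0.5228, -0.0359, 0.0711]
tcp_rot: [-0.174, 0.985, 0.0, -0.0]
contact_force: [-0.8, 0.0, 0.7]
opening: 0.997
finger_force: 0.0
time: 4.45
eef_pos: [0.5234, -0.0369, 0.0717]
tcp_rot: [-0.174, 0.985, -0.0, 0.0]
contact_force: [-1.9, -1.6, 5.0]
opening: 0.131
finger_force: 50.3
```

```bash
python3 -m pendant '[{"dx":0,"dy":0,"dz":-0.4,"twist":0},{"dx":0,"dy":0,"dz":-0.8,"twist":0},{"dx":0,"dy":0,"dz":-1.2,"twist":0},{"dx":0,"dy":0,"dz":-1.25,"twist":0},{"dx":0,"dy":0,"dz":-1.25,"twist":0},{"dx":0,"dy":0,"dz":-1.25,"twist":0}]' - 50; python3 st.py; python3 -c "
from h import *
c=snap('wrist','w2'); a=cv2.imread('pics/w2.png'); cv2.imwrite('pics/w2c.png',cv2.resize(a[0:300,120:520],None,fx=2,fy=2))"
```

```text
time: 5.2
eef_pos: [0.5231, -0.0366, 0.0836]
tcp_rot: [-0.174, 0.985, 0.0, 0.0]
contact_force: [3.3, 0.1, -6.1]
opening: 0.128
finger_force: 48.9
[ 0.52310362 -0.03660364  0.08364407] [[-0.94, -0.342, -0.0], [-0.342, 0.94, 0.0], [-0.0, 0.0, -1.0]] [-0.26  0.13  2.05  0.    0.96 -2.18] 5.2
shift to bar in tool, cm [ 0.12 -0.16 -1.34] 109.99913105632251
```

View pics/w2c.png

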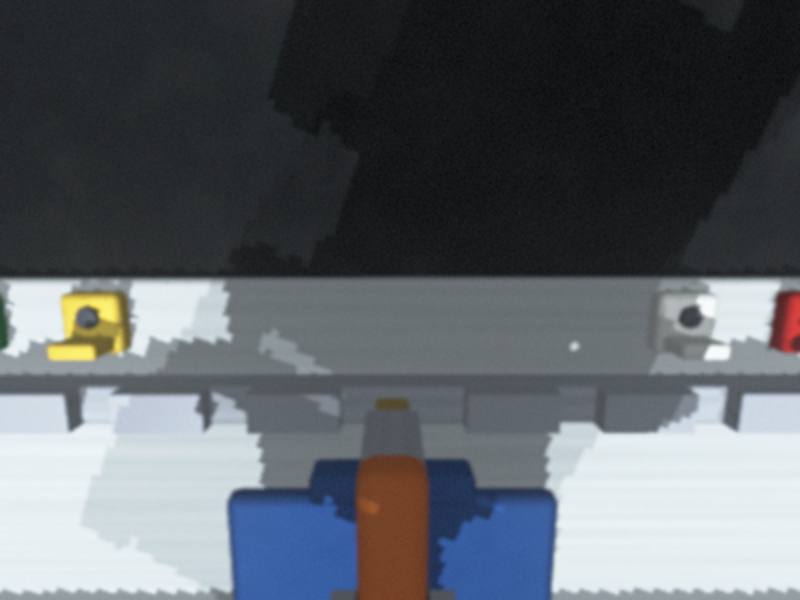

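The lift of about 12 mm holds, and the brass tooth at (392,405) is clear. Now I slide.

```bash
python3 -m pendant '[{"dx":0,"dy":0.2,"dz":0,"twist":0},{"dx":0,"dy":0.7,"dz":0,"twist":0},{"dx":0,"dy":1.4,"dz":0,"twist":0},{"dx":0,"dy":2.2,"dz":0,"twist":0},{"dx":0,"dy":3,"dz":0,"twist":0},{"dx":0,"dy":3.8,"dz":0,"twist":0},{"dx":0,"dy":4.6,"dz":0,"twist":0},{"dx":0,"dy":5.4,"dz":0,"twist":0},{"dx":0,"dy":5.9,"dz":0,"twist":0},{"dx":0,"dy":6.1,"dz":0,"twist":0}]' && python3 -m pendant '[{"dx":0,"dy":0.2,"dz":0,"twist":0},{"dx":0,"dy":0.7,"dz":0,"twist":0},{"dx":0,"dy":1.4,"dz":0,"twist":0},{"dx":0,"dy":2.2,"dz":0,"twist":0},{"dx":0,"dy":3,"dz":0,"twist":0},{"dx":0,"dy":3.8,"dz":0,"twist":0},{"dx":0,"dy":4.5,"dz":0,"twist":0},{"dx":0,"dy":4.8,"dz":0,"twist":0},{"dx":0,"dy":4.9,"dz":0,"twist":0},{"dx":0,"dy":4.9,"dz":0,"twist":0}]'; python3 st.py; python3 -c "
from h import *
c=snap('wrist','w3'); a=cv2.imread('pics/w3.png'); cv2.imwrite('pics/w3c.png',cv2.resize(a[120:270,220:420],None,fx=4,fy=4,interpolation=cv2.INTER_CUBIC))"
```

```text
time: 6.5
eef_pos: [0.5021, 0.0209, 0.0838]
tcp_rot: [-0.174, 0.985, -0.0, -0.0]
contact_force: [3.6, -1.1, -7.6]
opening: 0.131
finger_force: 48.9
time: 7.75
eef_pos: [0.4854, 0.0668, 0.0838]
tcp_rot: [-0.174, 0.985, 0.0, -0.0]
contact_force: [3.7, 0.7, -6.3]
opening: 0.134
finger_force: 48.9
[0.48540208 0.0668201  0.08378294] [[-0.94, -0.342, -0.0], [-0.342, 0.94, 0.001], [0.0, 0.001, -1.0]] [-0.07  0.06  2.13  0.    0.95 -1.99] 7.75
shift to bar in tool, cm [  0.11 -11.16  -1.33] 109.99285925556578
```

View pics/w3c.png

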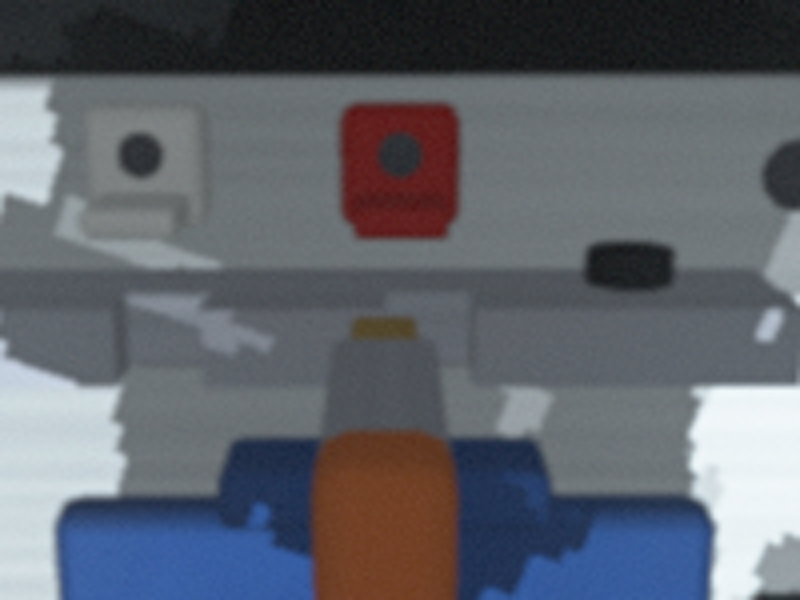

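The tooth is at column 384 (8 mm = 62 px) and the notch spans 387–472, centre 429.5. The tooth needs another +5.9 mm.

```bash
python3 -m pendant '[{"dx":0,"dy":0.2,"dz":0,"twist":0},{"dx":0,"dy":0.4,"dz":0,"twist":0},{"dx":0,"dy":0.58,"dz":0,"twist":0},{"dx":0,"dy":0.6,"dz":0,"twist":0},{"dx":0,"dy":0.6,"dz":0,"twist":0},{"dx":0,"dy":0.6,"dz":0,"twist":0}]'; python3 st.py;  python3 -m pendant '[{"dx":0,"dy":0,"dz":0,"twist":0},{"dx":0,"dy":0,"dz":0,"twist":0},{"dx":0,"dy":0,"dz":0,"twist":0},{"dx":0,"dy":0,"dz":0,"twist":0},{"dx":0,"dy":0,"dz":0,"twist":0},{"dx":0,"dy":0,"dz":0,"twist":0}]' 45;  python3 -c "
from h import *
c=snap('wrist','w4'); a=cv2.imread('pics/w4.png'); cv2.imwrite('pics/w4c.png',cv2.resize(a[120:270,220:420],None,fx=4,fy=4,interpolation=cv2.INTER_CUBIC))
for v in (235,245,255,265): print(world(c,316,v))"
```

```text
time: 8.55
eef_pos: [0.4834, 0.0723, 0.0838]
tcp_rot: [-0.174, 0.985, 0.0, -0.0]
contact_force: [4.5, -0.5, -6.6]
opening: 0.133
finger_force: 48.9
[0.48339971 0.07232815 0.08379158] [[-0.94, -0.342, -0.0], [-0.342, 0.94, 0.0], [0.0, 0.0, -1.0]] [-0.06  0.06  2.14  0.    0.95 -1.98] 8.55
shift to bar in tool, cm [  0.12 -11.75  -1.32] 110.00495056253865
time: 9.3
eef_pos: [0.4834, 0.0723, 0.0838]
tcp_rot: [-0.174, 0.985, 0.0, -0.0]
contact_force: [0.3, -0.0, 0.2]
opening: 0.445
finger_force: 0.0
[0.44640448 0.05936328 0.0975186 ]
[0.4498757  0.0606213  0.09747992]
[0.45334922 0.06188001 0.09760714]
[0.45701856 0.06321001 0.09736686]
```

View pics/w4c.png

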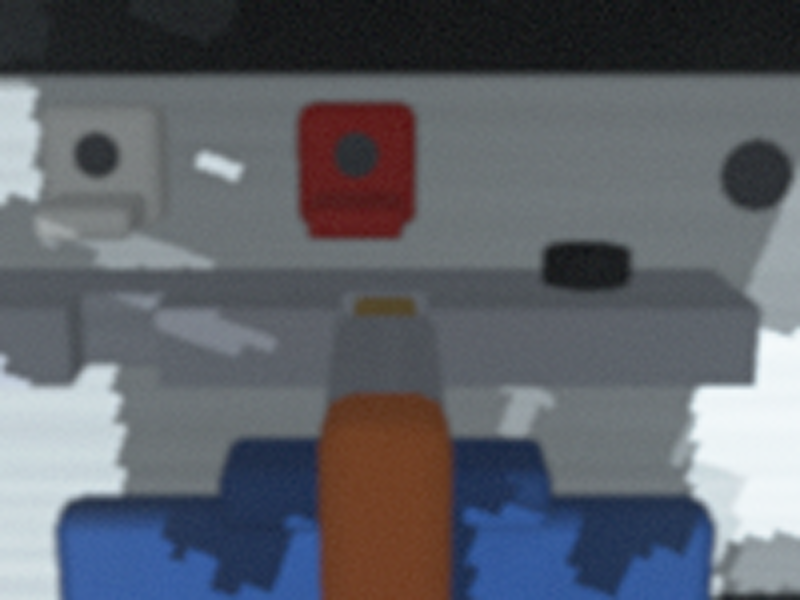

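The tooth at (385,307) sits centred in the notch. The bar top is at z = 0.0975, so it is fully down. Now I retreat upward and check.

```bash
python3 -m pendant '[{"dx":0,"dy":0,"dz":-1,"twist":0},{"dx":0,"dy":0,"dz":-3,"twist":0},{"dx":0,"dy":0,"dz":-6,"twist":0},{"dx":0,"dy":0,"dz":-9,"twist":0},{"dx":0,"dy":0,"dz":-12,"twist":0},{"dx":0,"dy":0,"dz":-12,"twist":0},{"dx":0,"dy":0,"dz":-12,"twist":0}]';  python3 -c "
from h import *
c=snap('wrist','w5')
for v in (190,210,230,250): print(world(c,316,v))"
```

```text
time: 10.22
eef_pos: [0.483, 0.0723, 0.2032]
tcp_rot: [-0.174, 0.985, 0.0, -0.0]
contact_force: [-0.3, 0.8, -1.1]
opening: 0.451
finger_force: 0.0
[0.45365743 0.06233468 0.09663742]
[0.4658844  0.06676502 0.09783815]
[0.47952436 0.07171217 0.09518377]
[0.49244369 0.07639303 0.09674124]
```

View pics/w5.png

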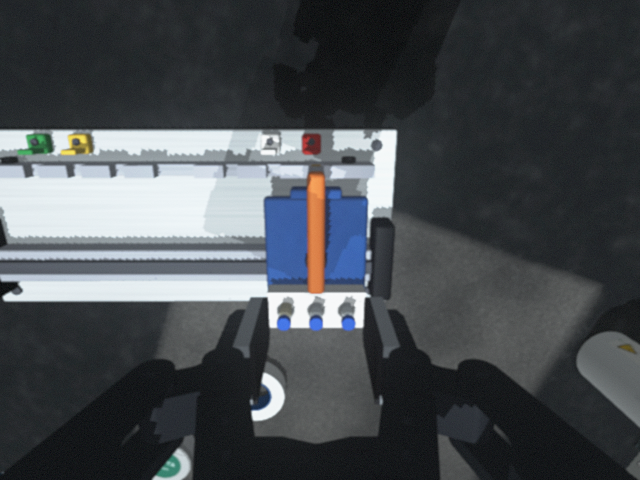

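The bar (column 316) sits beside the red clip (column 312) and is down. The three vials stand at (284,318), (316,318) and (348,318), and the gripper is clear. I'm handing in.

```bash
python3 -c "
from plant import ctrl
print(ctrl.sign_off())"
```

```text
the job is handed in; nothing more can be done
None
```

The carriage is at the red-clip station with the tooth fully down in its notch, the vials still standing and the gripper clear; the job was handed in after about 10 s of robot time, and no verdict came back.

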